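Slide the standing glue stick and ink bottle into their docks

TASK

Tidy the desk: push the glue stick along the desk into the yellow dock and the small ink bottle into the blue dock, each standing upright and fully home against the dock's back wall. Push them gently, low down with the fingertips, so that they slide without tipping over; do not lift them, and leave the other things on the desk where they are. The order does not matter.

Things in the scene. Friction and masses are not known exactly. Their poses are not given: they have to be found in the camera images.
- glue_stick: glue stick standing upright, a round rod 27 mm in diameter and 91 mm tall, red cap, yellow barrel, about 30 g; origin at the centre of its underside, z up along it. Slides on the desk; pushed higher than about 15 mm up it may topple.
- ink_bottle: small ink bottle standing upright, round, white with a blue label and black cap, 30 mm in diameter over the body, 88 mm tall, about 60 g; origin at the centre of its underside, z up. Slides on the desk; pushed higher than about 15 mm up it may topple.
- yellow_dock: yellow U-shaped fence fixed to the desk, 30 mm high, no floor, open in front. Origin: on the desk where the item's middle stands when home; +x points to its back wall, whose face is at x=+15 mm; side walls 44 mm apart inside run to x=-4 mm, then flare at 45 deg to 80 mm apart at x=-23 mm (outline x -23..+35, y -45..+45 mm). May be the left or right dock, somewhat turned. For the glue stick.
- blue_dock: blue U-shaped fence fixed to the desk, 30 mm high, no floor, open in front. Origin: on the desk where the item's middle stands when home; +x points to its back wall, whose face is at x=+15 mm; side walls 44 mm apart inside run to x=-4 mm, then flare at 45 deg to 80 mm apart at x=-23 mm (outline x -23..+35, y -45..+45 mm). May be the left or right dock, somewhat turned. For the ink bottle.
- stapler: black stapler, 37x150x52 mm, lying at the left, loose; origin under its centre. Leave alone.
- label_roll: white roll of labels lying flat, 68 mm across, 30 mm high, loose, at the left; origin under its centre. Leave alone.
- eraser: blue and white eraser, 23x52x14 mm, loose, between the docks; origin under its centre. Leave alone.
- reader_cards: block of white cards, 56x87x18 mm, loose, at the left; origin under its centre. Leave alone.
- slip_block: cream block of paper slips, 67x92x24 mm, loose, at the right; origin under its centre. Leave alone.
Not all that is in view belongs to the job. Of the things that look like the ink_bottle, take the one that is nearest to the robot's base at the start.

How it is judged:
By the outcome, as a careful person would: the job done as asked, in the order asked, and still so for the second after the job is handed in, with the robot touching nothing.
It also fails if it takes over 72 s, if anything falls off the work surface, if the arm or the gripper's body presses on something with over 40 N, if the wrist force passes 120 N, or if a joint passes its speed limit or range.

ROBOT

A 6-joint arm with a two-finger parallel gripper is mounted at the origin on a cart in front of the work surface, level with it; the furniture and walls round the work are solid. World frame = base frame: x ahead of the robot, y to its left, z up, the work surface at z = 0. Lengths are in mm, angles in rad, forces in N, time in s.
With the tool pointing down it reaches from about 400 to 925 mm from the base axis. Payload 12.5 kg.
Tool frame: the origin (TCP) lies on the mounting face of the last link; the fingertips stand 190 mm ahead of it and the grasp point (between the pads) lies 171 mm ahead of it; z points along the fingers, y is the line along which they close (so a half turn about z gives the same grasp; the last joint's range is limited). The gripper opens to 95 mm and grips with 3 to 60 N. Pads are 20 mm wide; open, the fingers measure 119 mm over their backs; the gripper's body (75 mm by 180 mm) begins 59 mm behind the grasp point.
Start: joints at [1.132, 0.491, 1.559, -0, 1.092, -0.106], TCP at [204.158, 590.715, 404.761] pointing down, gripper open.
Joint ranges: [-3.1, 3.1], [-0.84, 2.19], [0.05, 2.79], [-1.13, 4.28], [0.06, 2.93], [-2.69, 2.69]. Speed limits (rad/s): [2.22, 2.22, 2.79, 3.14, 3.14, 3.14].

INTERFACE

Orientations are given as [roll, pitch, yaw] about the fixed x, y, z axes, in that order (R = Rz(yaw) Ry(pitch) Rx(roll)).
In Python, from cell import env gives the robot as it stands.
- The arm moves only by the tool carry_out, never from a script. Its argument "series" is a list of rows, each a list of 5 numbers: the shift along the tool's x, y, z in m, then the turn about the tool's z in degrees, then the opening, from 0 (shut) to 1 (fully open). A call has 1 to 20 rows; each row is the pose to reach, as a shift and turn from the pose commanded when the call began, along the tool's axes at that moment; what a row does not reach only later rows make up. A row lasts 1/8 s, in which the tool goes at most 62.5 mm and 10.7 degrees, less where a joint would pass 70% of its speed; a pose out of reach is approached as far as the arm can. A call with a gripper value outside its range is refused whole. The fingers move at their own pace and stop on an object; the grip force is fixed at half the most. Time passes only in rows, so rows that repeat a pose let the fingers close. It gives the time, the measured TCP pose, the force, the opening and the grip force at its end, in the units of the state.
- env.state(): the state, without advancing time (a new reading comes with each control period).
- env.read_camera(name): name is "scene" or "top" or "wrist"; returns (picture, depth): 420x560x3 uint8, red, green, blue; 420x560 float32, mm along the optical axis (not along the pixel's ray), 0 where there is no reading.
- env.get_calibration(name): a dict with "intrinsics" (3x3 intrinsics, pixels), "cam_to_world" (4x4, takes a point from camera to world coordinates); the wrist camera has in their place "T_tool_cam" (4x4, takes a point from camera to tool coordinates, whose origin is the TCP and whose axes are the flange's). Camera axes: x right, y up, looking along -z (the intrinsics and any distortion apply to the point x, -y, -z); pixel columns grow to the right and rows downward; lengths in mm; the calibration is good to about 2 mm. A picture is of the moment at which its call begins: read the wrist's pose just before it. get_calibration takes no time and is no camera call.
- env.job_done(): hands the job in; it is judged then, once.
The state is a dict: "t": time; "joints": joint angles; "qvel": joint speeds; "tau": joint torques, N m; "eef_pos": TCP position; "tcp_rot": TCP orientation; "ft_force": force on the tool from outside, world axes, zero at the start; "moment": the same for the moment, N m; "opening": opening from 0.0 (shut) to 1.0 (fully open); "grip_force": force on a finger pad.
Only numpy, scipy, OpenCV 4.12 (cv2) and the standard library are available. Lean on these libraries where they do the work, as an engineer would, in place of code of your own. Each camera call takes 0.05 s, during which the arm holds its last target. There are 200 camera calls.

## Working session

There is one attempt and no reset: what is moved stays moved. The work goes in short steps, Python scripts to look and compute and a tool call to move; the robot and the scene stay as the last step left them, time stands still between calls to the robot, and variables do not carry over. Pictures are saved under pics/ and viewed, at most 10 in all, crops included, and the job is handed in when it is done.

Besides the shell and the picture viewer there is one more tool, called by a JSON object that holds its "method" and its "body". carry_out: Moves the arm, as the interface text tells. Its arguments: {"type":"object","properties":{"series":{"type":"array","items":{"type":"array","items":{"type":"number"}}}},"required":["series"]}

```bash
mkdir -p pics
cat > h.py <<'E'
import numpy as np, cv2
from cell import env
def snap(name):
    p,d=env.read_camera(name); return p,d
def cloud(name,d,st=None):
    c=env.get_calibration(name); K=np.array(c["intrinsics"])
    if name=="wrist":
        from scipy.spatial.transform import Rotation as R
        s=st; T=np.eye(4); T[:3,:3]=R.from_euler('xyz',s["tcp_rot"]).as_matrix(); T[:3,3]=s["eef_pos"]
        M=T@np.array(c["T_tool_cam"])
    else: M=np.array(c["cam_to_world"])
    v,u=np.mgrid[:d.shape[0],:d.shape[1]]
    x=(u-K[0,2])/K[0,0]*d; y=(v-K[1,2])/K[1,1]*d
    P=np.stack([x,-y,-d,np.ones_like(d)],-1)
    return (P@M.T)[...,:3]
E
python3 - <<'E'
from h import *
s=env.state(); print(s)
for n in("top","scene"):
    p,d=snap(n); np.savez(f"{n}0.npz",p=p,d=d); cv2.imwrite(f"pics/{n}0.png",p[...,::-1])
    print(n,{k:np.round(v,2).tolist() for k,v in env.get_calibration(n).items() if k!='x'})
E
```

```text
{'t': 0.0, 'joints': array([ 1.13239328e+00,  4.91542781e-01,  1.55943692e+00, -5.04023517e-06,
        1.09168451e+00, -1.05625077e-01]), 'qvel': array([-0.00025605,  0.00060726,  0.00179491,  0.00018372, -0.00203822,
        0.00123618]), 'tau': array([ 3.73258503e-03, -6.12649369e+01, -2.58191407e+01,  6.93482766e-02,
        4.81084292e-02, -7.07987806e-05]), 'eef_pos': array([204.14894272, 590.68517568, 404.17637526]), 'tcp_rot': array([-3.14052660e+00, -1.08526834e-04,  2.80881695e+00]), 'ft_force': array([ 0.35715738,  0.16402691, -0.41569299]), 'moment': array([-0.03414732,  0.01933573, -0.02022865]), 'grip_force': 0.0, 'opening': 0.9993697569850353}
top {'intrinsics': [[440.95, 0.0, 274.32], [0.0, 440.95, 203.67], [0.0, 0.0, 1.0]], 'cam_to_world': [[-0.03, 0.97, -0.23, 286.65], [-1.0, -0.03, 0.01, 27.8], [0.0, 0.23, 0.97, 1119.29], [0.0, 0.0, 0.0, 1.0]]}
scene {'intrinsics': [[457.29, 0.0, 276.27], [0.0, 457.29, 209.51], [0.0, 0.0, 1.0]], 'cam_to_world': [[0.51, 0.52, -0.68, -210.8], [-0.86, 0.3, -0.41, -420.94], [-0.01, 0.8, 0.6, 706.29], [0.0, 0.0, 0.0, 1.0]]}
```

View pics/top0.png

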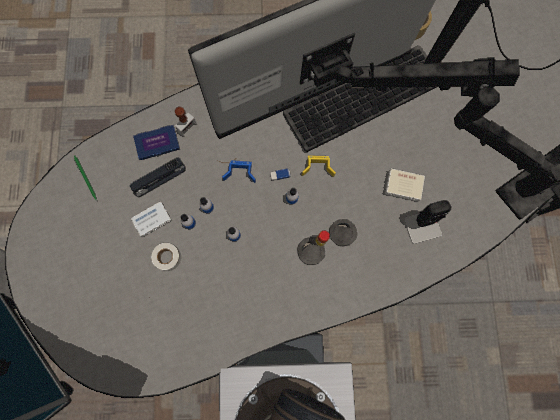

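View pics/scene0.png

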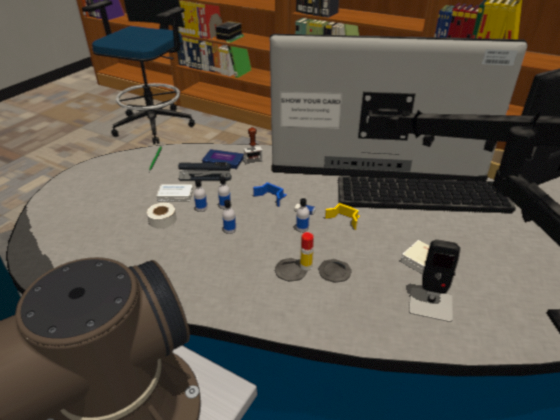

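Top view: ink bottle look-alikes at (187,221), (206,204), (233,233) and (292,196). The glue stick has its red cap at (323,237), beside two dark discs at (311,250) and (343,232). The blue dock is at (239,170), the yellow dock at (319,165) and the eraser at (280,174). I'll measure them all and take a close crop.

Run:
```python
from h import *
z=np.load("top0.npz"); p,d=z["p"],z["d"]; W=cloud("top",d)
np.save("W.npy",W)
for n,(u,v) in dict(b1=(187,221),b2=(206,204),b3=(233,233),b4=(292,196),glue=(323,237),disc1=(308,254),disc2=(346,232),desk=(260,280),eraser=(280,174)).items():
    w=W[v-8:v+9,u-8:u+9].reshape(-1,3); w=w[np.isfinite(w).all(1)]
    t=w[w[:,2]>w[:,2].max()-6]
    m=t.mean(0); print(n,"px",np.round(W[v,u]),"topmean",np.round(m),len(t),"r",round(np.hypot(m[0],m[1])))
hsv=cv2.cvtColor(p,cv2.COLOR_RGB2HSV)
R=np.s_[150:190,215:345]
for n,lo,hi in(("yellow",(18,120,80),(35,255,255)),("blue",(105,150,60),(125,255,255))):
    m=cv2.inRange(hsv,lo,hi)>0; k=np.zeros_like(m); k[R]=m[R]
    if n=="blue": k[:,265:]=0
    k&=(W[...,2]>20); w=W[k]; r=cv2.minAreaRect(w[:,:2].astype(np.float32)); print(n,k.sum(),w[:,2].mean(),r,cv2.boxPoints(r).round().tolist())
im=cv2.resize(p[145:270,170:370],None,fx=4,fy=4,interpolation=cv2.INTER_CUBIC); cv2.imwrite("pics/crop.png",im[...,::-1])
```

```text
b1 px [494. 230.  61.] topmean [ 287.   28. 1119.] 1 r 288
b2 px [535. 183.  65.] topmean [ 287.   28. 1119.] 1 r 288
b3 px [459. 117.  77.] topmean [466. 119.  88.] 29 r 481
b4 px [550. -29.  61.] topmean [ 287.   28. 1119.] 1 r 288
glue px [441. -97.  88.] topmean [446. -99.  91.] 71 r 457
disc1 px [412. -67.   2.] topmean [411. -68.   4.] 127 r 417
disc2 px [ 466. -167.    1.] topmean [ 463. -164.    5.] 126 r 491
desk px [351.  57.  -0.] topmean [350.  58.   1.] 175 r 355
eraser px [621.  -2.  15.] topmean [ 287.   28. 1119.] 1 r 288
yellow 157 41.55820473124016 ((479.38226318359375, -36.55088806152344), (79.71013641357422, 403.8581237792969), 65.14959716796875) [[279.0, 12.0], [646.0, -158.0], [679.0, -85.0], [313.0, 84.0]]
blue 137 28.36678928433719 ((629.6597290039062, 103.39115905761719), (80.37857055664062, 42.471473693847656), 84.3234634399414) [[605.0, 65.0], [647.0, 61.0], [655.0, 141.0], [613.0, 145.0]]
```

View pics/crop.png

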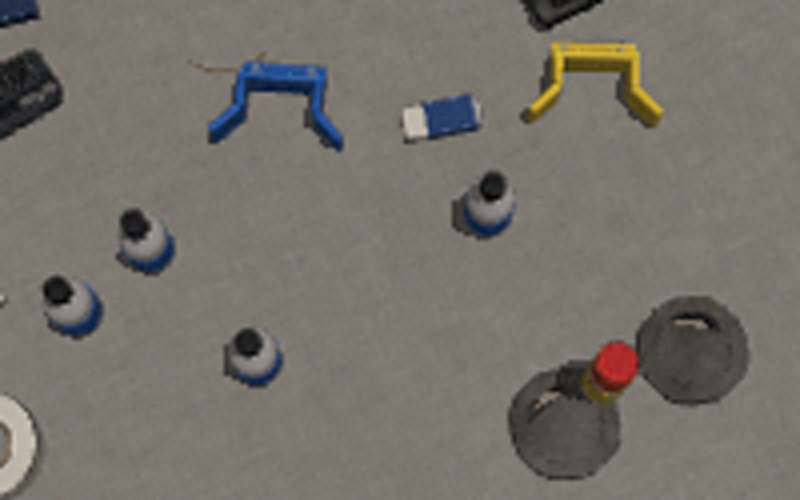

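The candidates' distances from the base are b1 about 545, b2 about 565, b3 about 480 and b4 about 550 mm. So b3, at (233,233), is the ink bottle. The crop confirms it is a white body with a blue label and a black cap. Next I'll refine the poses.

```bash
cat >> h.py <<'E'
def dock(W,p,ok,name,box):
    hsv=cv2.cvtColor(p,cv2.COLOR_RGB2HSV)
    lo,hi=((18,120,60),(35,255,255)) if name=="yellow" else ((105,150,40),(125,255,255))
    m=(cv2.inRange(hsv,lo,hi)>0)&ok&(W[...,2]>22)&(W[...,2]<36)
    m&=(W[...,0]>box[0])&(W[...,0]<box[1])&(W[...,1]>box[2])&(W[...,1]<box[3])
    w=W[m]; r=cv2.minAreaRect(w[:,:2].astype(np.float32)); b=cv2.boxPoints(r)
    # back edge = the long edge farthest in +x
    c=np.array(r[0]); e=[b[1]-b[0],b[2]-b[1]]; L=max(e,key=np.linalg.norm); L=L/np.linalg.norm(L)
    ax=np.array([L[1],-L[0]]); ax*=np.sign(ax[0]); o=c-6*ax
    return m.sum(),w[:,2].mean(),sorted(np.round(r[1],1)),"origin",np.round(o,1),"ang deg",round(np.degrees(np.arctan2(ax[1],ax[0])),1)
def goto(xyz,yaw_deg,s=None):
    from scipy.spatial.transform import Rotation as R
    s=s or env.state(); M=R.from_euler('xyz',s["tcp_rot"]).as_matrix()
    dy=(np.degrees(s["tcp_rot"][2])-yaw_deg+180)%360-180
    return np.round(M.T@(np.array(xyz)-s["eef_pos"])/1000,4).tolist(),round(dy,1)
E
python3 - <<'E'
from h import *
z=np.load("top0.npz"); p,d=z["p"],z["d"]; W=cloud("top",d); ok=d>0
print(dock(W,p,ok,"yellow",(580,720,-160,-30))); print(dock(W,p,ok,"blue",(560,700,40,170)))
for n,(x,y,h) in dict(b1=(490,230,88),b2=(530,183,88),b3=(464,118,88),b4=(545,-29,88),glue=(446,-99,91)).items():
    k=ok&(np.hypot(W[...,0]-x,W[...,1]-y)<35)&(W[...,2]>15); w=W[k]; zt=w[:,2].max(); t=w[w[:,2]>zt-8]
    print(n,k.sum(),"zmax",round(zt,1),"cap",t.mean(0).round(1),len(t),"mid body range",w.min(0).round(),w.max(0).round())
for c in((411,-68),(463,-164)):
    k=ok&(np.hypot(W[...,0]-c[0],W[...,1]-c[1])<20); print("disc z",np.percentile(W[k][:,2],[5,50,95]).round(1))
k=ok&(W[...,2]>70)&(W[...,0]>560)&(W[...,0]<900)&(W[...,1]>-260)&(W[...,1]<260)
w=W[k]; print("tall:",k.sum()); 
for y in range(-260,260,40):
    q=w[(w[:,1]>=y)&(w[:,1]<y+40)]
    if len(q): print(y,q[q[:,0].argmin()].round(), )
print(goto((480,-30,420),180))
E
```

```text
(np.int64(140), np.float64(28.279248928601476), [np.float64(42.3), np.float64(85.1)], 'origin', array([ 633.7, -102.4]), 'ang deg', np.float32(-3.2))
(np.int64(130), np.float64(28.743046238713312), [np.float64(42.5), np.float64(80.4)], 'origin', array([623.7, 104. ]), 'ang deg', np.float32(-5.7))
b1 162 zmax 91.1 cap [499.7 233.   87.8] 32 mid body range [485. 217.  16.] [513. 246.  91.]
b2 160 zmax 92.7 cap [540.1 187.   88.1] 33 mid body range [525. 172.  16.] [552. 200.  93.]
b3 148 zmax 91.0 cap [465.1 119.2  87.6] 34 mid body range [450. 104.  16.] [477. 134.  91.]
b4 155 zmax 90.7 cap [557.1 -30.2  86.8] 34 mid body range [542. -45.  16.] [569. -15.  91.]
glue 156 zmax 95.1 cap [445.4 -99.   90.4] 91 mid body range [ 431. -111.   17.] [458. -86.  95.]
disc z [-0.7  2.6  6.1]
disc z [-1.   2.8  6.7]
tall: 16496
-260 [ 753. -258.  227.]
-220 [ 755. -210.  213.]
-180 [ 765. -179.  227.]
-140 [ 786. -101.  198.]
-100 [782. -90. 187.]
-60 [560. -30.  90.]
-20 [783.  19. 235.]
20 [765.  57. 217.]
60 [747. 100. 165.]
100 [733. 131. 176.]
140 [731. 151. 197.]
220 [751. 245. 105.]
([-0.4635, -0.4965, -0.0154], np.float64(-19.1))
```

{"method": "carry_out", "body": {"series": [[-0.12,-0.12,0,-6,0.18],[-0.24,-0.25,0,-12,0.18],[-0.36,-0.38,0,-19,0.18],[-0.464,-0.496,0,-19.1,0.18],[-0.464,-0.496,0,-19.1,0.18],[-0.464,-0.496,0,-19.1,0.18],[-0.464,-0.496,0,-19.1,0.18],[-0.464,-0.496,0,-19.1,0.18],[-0.464,-0.496,0,-19.1,0.18],[-0.464,-0.496,0,-19.1,0.18],[-0.464,-0.496,0,-19.1,0.18],[-0.464,-0.496,0,-19.1,0.18],[-0.464,-0.496,0,-19.1,0.18],[-0.464,-0.496,0,-19.1,0.18],[-0.464,-0.496,0,-19.1,0.18],[-0.464,-0.496,0,-19.1,0.18]]}}

```text
t: 2.1
eef_pos: [480.5, -29.1, 404.9]
tcp_rot: [3.142, 0.0, -3.14]
ft_force: [0.2, -0.3, -0.0]
opening: 0.18
grip_force: 0.0
```

Run:
```python
from h import *
print(np.round(env.get_calibration("wrist")["T_tool_cam"],3).tolist())
s=env.state(); p,d=snap("wrist"); np.savez("w1.npz",p=p,d=d,pos=s["eef_pos"],rot=s["tcp_rot"]); cv2.imwrite("pics/w1.png",p[...,::-1])
print(s["t"],s["eef_pos"],s["tcp_rot"],s["opening"])
```

```text
[[-0.001, 0.966, 0.26, 73.619], [1.0, 0.001, -0.001, -0.017], [-0.002, 0.26, -0.966, 19.514], [0.0, 0.0, 0.0, 1.0]]
2.1 [480.53876743 -29.06269819 404.86000779] [ 3.14156258e+00  2.74035422e-04 -3.13997496e+00] 0.1803145716220061
```

View pics/w1.png

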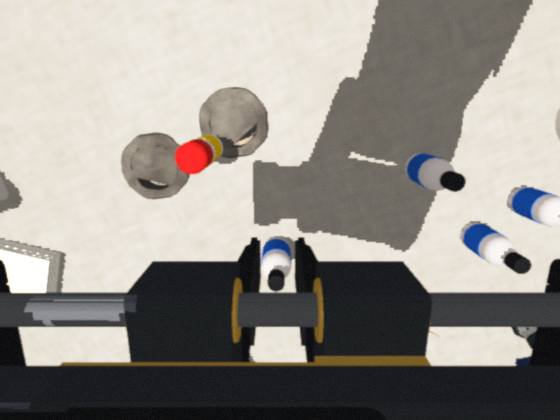

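The wrist view looks back towards the robot: glue stick at (195,155), both discs beside it, the bottles at the right, and the docks hidden behind the gripper. I'll turn half round so the camera looks ahead at the docks.

{"method": "carry_out", "body": {"series": [[-0.04,0.03,0,10,0.18],[-0.04,0.03,0,20,0.18],[-0.04,0.03,0,30,0.18],[-0.04,0.03,0,40,0.18],[-0.04,0.03,0,50,0.18],[-0.04,0.03,0,60,0.18],[-0.04,0.03,0,70,0.18],[-0.04,0.03,0,80,0.18],[-0.04,0.03,0,90,0.18],[-0.04,0.03,0,100,0.18],[-0.04,0.03,0,110,0.18],[-0.04,0.03,0,120,0.18],[-0.04,0.03,0,130,0.18],[-0.04,0.03,0,140,0.18],[-0.04,0.03,0,150,0.18],[-0.04,0.03,0,160,0.18],[-0.04,0.03,0,170,0.18],[-0.04,0.03,0,180,0.18],[-0.04,0.03,0,180,0.18],[-0.04,0.03,0,180,0.18]]}}

```text
t: 4.65
eef_pos: [520.6, 0.5, 404.7]
tcp_rot: [-3.142, -0.0, 0.005]
ft_force: [-0.5, 0.7, -0.3]
opening: 0.181
grip_force: 0.0
```

Run:
```python
from h import *
s=env.state(); p,d=snap("wrist"); np.savez("w2.npz",p=p,d=d,pos=s["eef_pos"],rot=s["tcp_rot"]); cv2.imwrite("pics/w2.png",p[...,::-1])
print(s["t"],s["eef_pos"],s["tcp_rot"],s["joints"])
W=cloud("wrist",d,s);ok=d>0
np.save("W2.npy",W)
print(dock(W,p,ok,"yellow",(580,720,-160,-30))); print(dock(W,p,ok,"blue",(560,700,40,170)))
```

```text
4.65 [5.20631479e+02 4.62445302e-01 4.04722838e+02] [-3.14150710e+00 -4.51192102e-06  4.58147720e-03] [-1.26042748e-01  3.43268488e-01  1.81218321e+00  1.02428704e-04
  9.86147628e-01  1.44011557e+00]
(np.int64(1307), np.float64(29.0712147010348), [np.float64(43.2), np.float64(85.7)], 'origin', array([ 633.8, -102. ]), 'ang deg', np.float32(-3.3))
(np.int64(1018), np.float64(29.150748666920006), [np.float64(42.9), np.float64(85.3)], 'origin', array([625.2, 103.8]), 'ang deg', np.float32(-6.0))
```

View pics/w2.png

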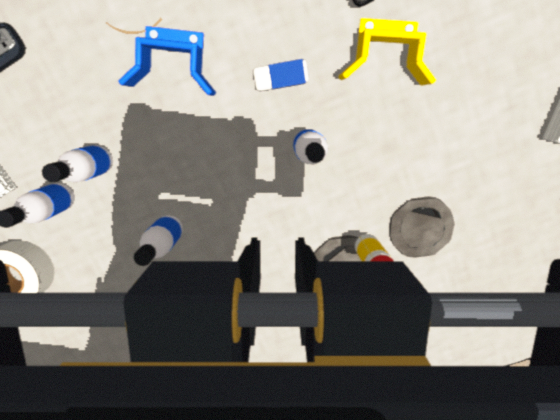

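Run:
```python
from h import *
z=np.load("w2.npz"); p,d=z["p"],z["d"]; W=np.load("W2.npy"); ok=d>0
for n,o,a in(("yellow",(634,-102),-3.3),("blue",(625,104),-6.0)):
    a=np.radians(a); X=np.array([np.cos(a),np.sin(a)]); Y=np.array([-X[1],X[0]])
    q=W[...,:2]-np.array(o); x=q@X; y=q@Y; Z=W[...,2]
    k=ok&(abs(x)<70)&(abs(y)<60)&(Z>24)&(Z<40)
    print(n,"rim x",np.percentile(x[k],[0,1,50,99,100]).round(1),"y",np.percentile(y[k],[0,1,99,100]).round(1))
    c=k&(abs(y)<15); print(" back wall x",np.percentile(x[c],[1,5,50,95,99]).round(1))
    g=ok&(abs(y)<15)&(abs(x)<70); 
    print(" desk x max in front", np.percentile(x[g&(Z<6)&(x<30)],[95,99]).round(1),"behind",np.percentile(x[g&(Z<6)&(x>25)],[1,5]).round(1) if (g&(Z<6)&(x>25)).any() else None)
    for lo in range(-20,50,4):
        s=k&(x>=lo)&(x<lo+4)
        L=y[s&(y<0)];R=y[s&(y>0)]
        if s.any(): print("  ",lo, (L.min().round(),L.max().round()) if len(L) else "", (R.min().round(),R.max().round()) if len(R) else "")
```

```text
yellow rim x [-15.8 -14.7  14.5  27.1  27.4] y [-43.6 -41.1  40.9  42.9]
 back wall x [21.2 21.4 23.6 26.9 27.3]
 desk x max in front [18.3 21.4] behind [32.8 33.8]
   -16 (np.float64(-44.0), np.float64(-36.0)) (np.float64(35.0), np.float64(43.0))
   -12 (np.float64(-42.0), np.float64(-33.0)) (np.float64(33.0), np.float64(42.0))
   -8 (np.float64(-39.0), np.float64(-28.0)) (np.float64(28.0), np.float64(38.0))
   -4 (np.float64(-36.0), np.float64(-24.0)) (np.float64(23.0), np.float64(34.0))
   0 (np.float64(-32.0), np.float64(-23.0)) (np.float64(22.0), np.float64(31.0))
   4 (np.float64(-28.0), np.float64(-22.0)) (np.float64(21.0), np.float64(27.0))
   8 (np.float64(-28.0), np.float64(-22.0)) (np.float64(22.0), np.float64(28.0))
   12 (np.float64(-28.0), np.float64(-22.0)) (np.float64(21.0), np.float64(28.0))
   16 (np.float64(-29.0), np.float64(-22.0)) (np.float64(22.0), np.float64(28.0))
   20 (np.float64(-28.0), np.float64(-0.0)) (np.float64(0.0), np.float64(27.0))
   24 (np.float64(-28.0), np.float64(-0.0)) (np.float64(0.0), np.float64(28.0))
blue rim x [-16.  -14.7  13.8  27.3  2
[... 321 characters left out ...]
loat64(-27.0)) (np.float64(28.0), np.float64(39.0))
   -4 (np.float64(-34.0), np.float64(-23.0)) (np.float64(24.0), np.float64(34.0))
   0 (np.float64(-30.0), np.float64(-22.0)) (np.float64(23.0), np.float64(31.0))
   4 (np.float64(-28.0), np.float64(-22.0)) (np.float64(22.0), np.float64(28.0))
   8 (np.float64(-28.0), np.float64(-22.0)) (np.float64(22.0), np.float64(28.0))
   12 (np.float64(-28.0), np.float64(-21.0)) (np.float64(22.0), np.float64(29.0))
   16 (np.float64(-28.0), np.float64(-22.0)) (np.float64(22.0), np.float64(28.0))
   20 (np.float64(-28.0), np.float64(-1.0)) (np.float64(0.0), np.float64(28.0))
   24 (np.float64(-27.0), np.float64(-0.0)) (np.float64(0.0), np.float64(29.0))
```

The docks' rims fit the given outline: walls 44 mm apart, and a flare to about 80. Origins are yellow ≈(640.5,-102.4) at -3.3° and blue ≈(631.5,103.3) at -6°. I'll cross-check the items in the first wrist image while moving behind the glue stick.

Run:
```python
from h import *
z=np.load("w1.npz"); s=dict(eef_pos=z["pos"],tcp_rot=z["rot"]); d=z["d"]; W=cloud("wrist",d,s); ok=d>0
for n,(x,y) in dict(b3=(465,119),glue=(445,-99)).items():
    k=ok&(np.hypot(W[...,0]-x,W[...,1]-y)<25)&(W[...,2]>30); w=W[k]
    t=w[w[:,2]>w[:,2].max()-6]; c=(t[:,:2].min(0)+t[:,:2].max(0))/2
    print(n,k.sum(),w[:,2].max().round(1),np.percentile(t[:,2],50).round(1),"cap mid",c.round(1),"cap size",np.ptp(t[:,:2],axis=0).round(1))
for c in((411,-68),(463,-162)):
    k=ok&(np.hypot(W[...,0]-c[0],W[...,1]-c[1])<25); m=ok&(abs(W[...,2])<10)&(np.hypot(W[...,0]-c[0],W[...,1]-c[1])>50)&(np.hypot(W[...,0]-c[0],W[...,1]-c[1])<90)
    print("disc",np.percentile(W[k][:,2],[5,50,95]).round(1),"desk",np.percentile(W[m][:,2],[5,50,95]).round(1))
print(goto((405,-97,310),-2))
```

```text
b3 1346 89.9 88.0 cap mid [467.3 118.6] cap size [15.3 15.7]
glue 4888 334.1 329.9 cap mid [455.7 -78.2] cap size [2.9 4.2]
disc [0.7 3.6 5. ] desk [-0.9  0.5  2. ]
disc [2.7 4.  5.3] desk [-0.6  0.7  3.2]
([-0.116, 0.097, 0.0947], np.float64(2.2))
```

{"method": "carry_out", "body": {"series": [[-0.058,0.048,0.02,2,0.18],[-0.115,0.0975,0.05,2.3,0.18],[-0.1156,0.0975,0.095,2.3,0.18],[-0.1156,0.0975,0.095,2.3,0.18],[-0.1156,0.0975,0.095,2.3,0.18],[-0.1156,0.0975,0.095,2.3,0.18],[-0.1156,0.0975,0.095,2.3,0.18]]}}

```text
t: 5.58
eef_pos: [405.6, -96.7, 310.5]
tcp_rot: [3.141, -0.002, -0.038]
ft_force: [0.1, -0.3, 0.1]
opening: 0.18
grip_force: 0.0
```

Run:
```python
from h import *
z=np.load("w1.npz"); s=dict(eef_pos=z["pos"],tcp_rot=z["rot"]); d=z["d"]; p=z["p"]; W=cloud("wrist",d,s); ok=d>0
k=ok&(np.hypot(W[...,0]-445,W[...,1]+99)<30)&(W[...,2]>85)&(W[...,2]<100); t=W[k]
print("glue",len(t),t[:,2].mean().round(1),((t.min(0)+t.max(0))/2).round(1),np.ptp(t,axis=0).round(1))
for c,ex in(((411,-68),1),((463,-162),0)):
    k=ok&(np.hypot(W[...,0]-c[0],W[...,1]-c[1])<45)&(W[...,2]>2.5)&(W[...,2]<7)&(p.mean(2)<150); t=W[k]
    print("disc",len(t),np.percentile(t[:,:2],[3,97],axis=0).round())
print(env.state()["eef_pos"],goto((405,-97.5,205),-2))
```

```text
glue 844 91.1 [447.2 -99.7  89.4] [25.6 26.8  8.6]
disc 2086 [[ 395. -105.]
 [ 452.  -43.]]
disc 2762 [[ 437. -189.]
 [ 497. -133.]]
[405.60428246 -96.74948748 310.46862967] ([-0.0008, 0.0007, 0.1055], np.float64(-0.2))
```

{"method": "carry_out", "body": {"series": [[0,0.001,0.03,0,0.18],[0,0.001,0.06,0,0.18],[0,0.001,0.08,0,0.18],[0,0.001,0.095,0,0.18],[0,0.001,0.1,0,0.18],[0,0.001,0.1055,0,0.18],[0,0.001,0.1055,0,0.18],[0,0.001,0.1055,0,0.18],[0,0.001,0.1055,0,0.18]]}}

```text
t: 6.7
eef_pos: [405.1, -98.2, 204.5]
tcp_rot: [3.141, -0.001, -0.04]
ft_force: [0.2, 0.3, 0.2]
opening: 0.181
grip_force: 0.0
```

Run:
```python
from h import *
s=env.state(); p,d=snap("wrist"); cv2.imwrite("pics/w3.png",p[...,::-1])
print(s["eef_pos"],s["tcp_rot"],s["ft_force"])
```

```text
[405.09181297 -98.18453394 204.51547167] [ 3.14148059e+00 -5.76200715e-04 -3.95755829e-02] [0.21329656 0.3446944  0.16893169]
```

View pics/w3.png

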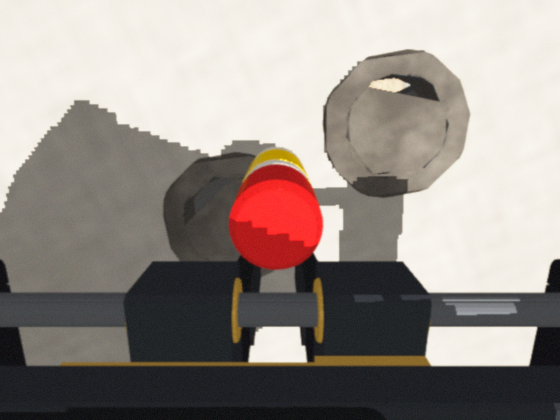

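The glue stick's cap at (276,225) is centred between the fingers (245 to 312), with a gap ahead of them. The flat discs are under the fingertips' level. I'll push slowly.

{"method": "carry_out", "body": {"series": [[0.006,0,0,0,0.18],[0.012,0,0,0,0.18],[0.016,0,0,0,0.18],[0.019,0,0,0,0.18],[0.022,0,0,0,0.18],[0.025,0,0,0,0.18],[0.029,0,0,0,0.18],[0.033,0,0,0,0.18],[0.037,0,0,0,0.18],[0.041,-0.0003,0,0,0.18],[0.045,-0.0004,0,0,0.18],[0.049,-0.0005,0,0,0.18],[0.053,-0.0006,0,0,0.18],[0.057,-0.0007,0,0,0.18],[0.061,-0.0008,0,0,0.18],[0.065,-0.001,0,0,0.18],[0.068,-0.0011,0,0,0.18],[0.07,-0.0012,0,0,0.18],[0.071,-0.0012,0,0,0.18],[0.071,-0.0012,0,0,0.18]]}}

```text
t: 9.25
eef_pos: [476.1, -99.8, 204.2]
tcp_rot: [-3.142, -0.0, -0.04]
ft_force: [-1.1, 0.3, -0.9]
opening: 0.181
grip_force: 0.0
```

Run:
```python
from h import *
s=env.state(); p,d=snap("wrist"); q,e=snap("scene")
cv2.imwrite("pics/w4.png",np.hstack([p[50:400,100:460],q[150:325,200:380].repeat(2,0).repeat(2,1)])[...,::-1])
print(s["eef_pos"],s["tcp_rot"],s["ft_force"])
```

```text
[476.05964716 -99.77281152 204.21968741] [-3.14151721e+00 -4.93847354e-05 -3.95319692e-02] [-1.10896895  0.2542874  -0.88707404]
```

View pics/w4.png

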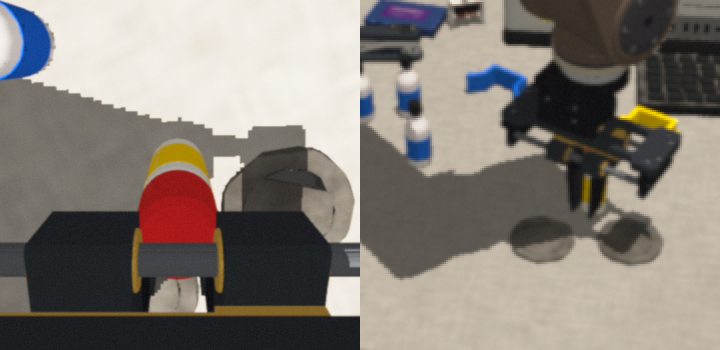

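```bash
cat >> h.py <<'E'
def glue_check():
    s=env.state(); p,d=snap("wrist"); W=cloud("wrist",d,s); ok=d>0
    hsv=cv2.cvtColor(p,cv2.COLOR_RGB2HSV)
    red=ok&(cv2.inRange(hsv,(0,150,60),(8,255,255))>0); yel=ok&(cv2.inRange(hsv,(20,150,60),(32,255,255))>0)&(W[...,2]<60)&(W[...,0]<s["eef_pos"][0]+45)
    print("eef",s["eef_pos"].round(1),"F",s["ft_force"].round(1),"t",s["t"])
    for n,m in(("red",red),("yel",yel)):
        w=W[m]
        if len(w)==0: continue
        for lo in range(0,100,10):
            q=w[(w[:,2]>=lo)&(w[:,2]<lo+10)]
            if len(q)>15: print(n,lo,len(q),"xmax",np.percentile(q[:,0],98).round(1),"ymid",((np.percentile(q[:,1],2)+np.percentile(q[:,1],98))/2).round(1))
        print(" zmax",np.percentile(w[:,2],99).round(1))
E
python3 -c "
from h import *
for i in range(4): print(env.state()['ft_force'].round(2)); env.read_camera('wrist')
glue_check()"
```

```text
[ 0.2   0.28 -0.22]
[ 0.15  0.43 -0.51]
[-1.    0.02  0.49]
[ 0.06 -0.72  0.61]
eef [476.  -99.8 204.2] F [-0.6  0.5 -0.5] t 9.55
red 60 306 xmax 511.1 ymid -100.2
red 70 584 xmax 511.2 ymid -100.5
red 80 986 xmax 511.3 ymid -100.8
red 90 2243 xmax 509.8 ymid -100.6
 zmax 92.9
yel 10 81 xmax 509.8 ymid -99.6
yel 20 231 xmax 510.1 ymid -100.3
yel 30 263 xmax 510.3 ymid -100.5
yel 40 334 xmax 510.7 ymid -100.7
yel 50 39 xmax 510.8 ymid -100.7
 zmax 50.8
```

Depth shows the stick upright: its front face is at x≈511 at every height, and the top is at 91–93. I'll keep pushing.

{"method": "carry_out", "body": {"series": [[0.003,0,0,0,0.18],[0.007,-0.0002,0,0,0.18],[0.011,-0.0003,0,0,0.18],[0.016,-0.0004,0,0,0.18],[0.021,-0.0005,0,0,0.18],[0.026,-0.0007,0,0,0.18],[0.031,-0.0008,0,0,0.18],[0.036,-0.0009,0,0,0.18],[0.041,-0.0011,0,0,0.18],[0.046,-0.0012,0,0,0.18],[0.051,-0.0013,0,0,0.18],[0.056,-0.0015,0,0,0.18],[0.061,-0.0016,0,0,0.18],[0.066,-0.0017,0,0,0.18],[0.071,-0.0019,0,0,0.18],[0.076,-0.002,0,0,0.18],[0.081,-0.0021,0,0,0.18],[0.086,-0.0023,0,0,0.18],[0.089,-0.0024,0,0,0.18],[0.09,-0.0024,0,0,0.18]]}}

```text
t: 12.1
eef_pos: [566.2, -100.9, 204.2]
tcp_rot: [-3.141, 0.0, -0.04]
ft_force: [0.3, 0.4, 0.3]
opening: 0.18
grip_force: 0.2
```

{"method": "carry_out", "body": {"series": [[0.003,0,0,0,0.18],[0.007,-0.0002,0,0,0.18],[0.011,-0.0003,0,0,0.18],[0.015,-0.0004,0,0,0.18],[0.019,-0.0005,0,0,0.18],[0.023,-0.0006,0,0,0.18],[0.027,-0.0007,0,0,0.18],[0.031,-0.0008,0,0,0.18],[0.035,-0.0009,0,0,0.18],[0.039,-0.001,0,0,0.18],[0.043,-0.0011,0,0,0.18],[0.046,-0.0012,0,0,0.18],[0.048,-0.0013,0,0,0.18],[0.049,-0.0013,0,0,0.18],[0.049,-0.0013,0,0,0.18]]}}

```text
t: 13.98
eef_pos: [615.1, -101.6, 204.2]
tcp_rot: [-3.141, 0.0, -0.04]
ft_force: [-0.0, 0.5, -0.2]
opening: 0.18
grip_force: 0.0
```

```bash
python3 -c "
from h import *
glue_check()"
```

```text
eef [ 615.1 -101.6  204.2] F [-0.   0.5 -0.2] t 13.975
red 60 295 xmax 650.1 ymid -101.9
red 70 530 xmax 650.3 ymid -102.2
red 80 943 xmax 650.4 ymid -102.6
red 90 2190 xmax 648.9 ymid -102.5
 zmax 92.9
yel 0 195 xmax 660.0 ymid -101.5
yel 10 385 xmax 660.0 ymid -101.8
yel 20 1936 xmax 659.9 ymid -102.1
yel 30 2501 xmax 659.8 ymid -101.8
yel 40 334 xmax 649.7 ymid -102.4
yel 50 35 xmax 649.9 ymid -103.3
 zmax 49.6
```

{"method": "carry_out", "body": {"series": [[0.001,0,0,0,0.18],[0.002,0,0,0,0.18],[0.003,0,0,0,0.18],[0.0035,0,0,0,0.18],[0.004,0,0,0,0.18],[0.0045,0,0,0,0.18],[0.005,0,0,0,0.18],[0.005,0,0,0,0.18]]}}

```text
t: 15.02
eef_pos: [620.1, -101.8, 204.2]
tcp_rot: [-3.142, -0.0, -0.04]
ft_force: [-1.1, -0.6, 0.6]
opening: 0.182
grip_force: 0.0
```

{"method": "carry_out", "body": {"series": [[0.0003,0,0,0,0.18],[0.0005,0,0,0,0.18],[0.0008,0,0,0,0.18],[0.001,0,0,0,0.18],[0.001,0,0,0,0.18]]}}

```text
t: 15.65
eef_pos: [621.1, -101.8, 204.2]
tcp_rot: [-3.142, -0.0, -0.04]
ft_force: [-0.6, 0.3, 0.2]
opening: 0.182
grip_force: 0.1
```

```bash
python3 -c "
from h import *
F=[]
for i in range(4): F.append(env.state()['ft_force']); env.read_camera('wrist')
print(np.mean(F,0))
glue_check()" | egrep -v yel
```

```text
[-0.35631566  0.0802085   0.11905175]
eef [ 621.1 -101.8  204.2] F [-0.7 -0.6 -1.1] t 15.85
red 60 306 xmax 656.1 ymid -102.3
red 70 590 xmax 656.2 ymid -102.5
red 80 981 xmax 656.4 ymid -102.8
red 90 2179 xmax 654.9 ymid -102.7
 zmax 92.8
 zmax 49.2
```

Not yet touching the wall. I'll creep on in small steps, watching the force.

{"method": "carry_out", "body": {"series": [[0.0003,0,0,0,0.18],[0.0005,0,0,0,0.18],[0.0008,0,0,0,0.18],[0.001,0,0,0,0.18],[0.001,0,0,0,0.18]]}}

```text
t: 16.52
eef_pos: [622.0, -101.8, 204.2]
tcp_rot: [-3.141, 0.0, -0.04]
ft_force: [-1.2, 0.4, -0.6]
opening: 0.178
grip_force: 0.4
```

```bash
cat > f.py <<'E'
from h import *
F=[]
for i in range(4): F.append(env.state()['ft_force']); env.read_camera('wrist')
print(np.mean(F,0).round(2),env.state()['eef_pos'].round(2),env.state()['opening'])
E
python3 f.py; python3 -c "
from h import *
glue_check()" | egrep  red
```

```text
[-1.07  0.12  0.06] [ 622.08 -101.88  204.23] 0.17985543856951378
red 60 302 xmax 657.1 ymid -102.3
red 70 588 xmax 657.1 ymid -102.5
red 80 948 xmax 657.3 ymid -102.9
red 90 2199 xmax 655.8 ymid -102.7
```

{"method": "carry_out", "body": {"series": [[0.0003,0,0,0,0.18],[0.0005,0,0,0,0.18],[0.0008,0,0,0,0.18],[0.001,0,0,0,0.18],[0.001,0,0,0,0.18]]}}

```text
t: 17.4
eef_pos: [622.7, -101.9, 204.1]
tcp_rot: [-3.141, 0.002, -0.04]
ft_force: [-6.8, -0.6, 2.5]
opening: 0.178
grip_force: 2.7
```

```bash
python3 f.py; python3 -c "
from h import *
glue_check()" | egrep  red
```

```text
[-6.15 -0.28  2.99] [ 622.72 -101.91  204.15] 0.17766627457902198
red 60 311 xmax 657.3 ymid -102.3
red 70 585 xmax 657.5 ymid -102.6
red 80 999 xmax 657.6 ymid -103.0
red 90 2155 xmax 656.2 ymid -102.7
```

The force rose to 6 N: the stick is against the back wall. I'll retreat straight back, then up, and look.

{"method": "carry_out", "body": {"series": [[-0.0005,0,0,0,0.18],[-0.001,0,0,0,0.18],[-0.002,0,0,0,0.18],[-0.005,0,0,0,0.18],[-0.01,0,0,0,0.18],[-0.02,0,0,0,0.18],[-0.035,0,0,0,0.18],[-0.055,0,0,0,0.18],[-0.08,0,0,0,0.18],[-0.08,0,-0.03,0,0.18],[-0.08,0,-0.08,0,0.18],[-0.08,0,-0.12,0,0.18],[-0.08,0,-0.12,0,0.18],[-0.08,0,-0.12,0,0.18]]}}

```text
t: 19.4
eef_pos: [542.6, -98.7, 323.7]
tcp_rot: [-3.141, 0.001, -0.04]
ft_force: [-0.4, -0.3, -0.2]
opening: 0.177
grip_force: 0.0
```

Run:
```python
from h import *
glue_check()
s=env.state();p,d=snap("wrist"); cv2.imwrite("pics/w5.png",p[...,::-1])
print(s["eef_pos"],s["tcp_rot"])
# next: behind bottle, heading -5.5
print(goto((422,121,330),-5.5))
```

```text
eef [542.6 -98.7 323.7] F [-0.4 -0.3 -0.2] t 19.4
red 70 34 xmax 635.7 ymid -99.2
red 80 275 xmax 653.0 ymid -102.6
red 90 1560 xmax 651.8 ymid -102.4
 zmax 93.1
[542.6815618  -98.6776379  323.20056276] [-3.14110614e+00  1.55157980e-03 -3.96035576e-02]
([-0.1294, -0.2148, -0.0066], np.float64(3.2))
```

View pics/w5.png

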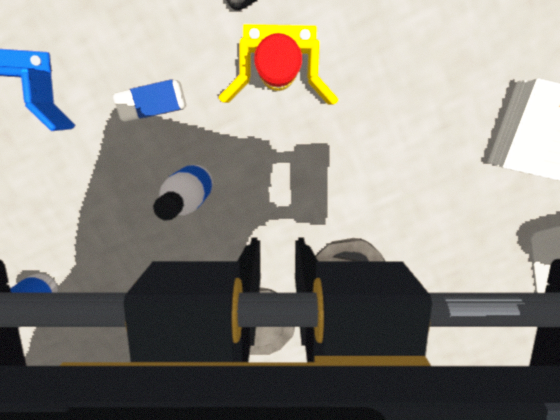

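The glue stick stands in the yellow dock, its cap at (278,60). I'll check its gap to the back wall against the dock in this same view.

Run:
```python
from h import *
s=env.state();p,d=snap("wrist"); W=cloud("wrist",d,s); ok=d>0
a=np.radians(-3.3); X=np.array([np.cos(a),np.sin(a)]); Y=np.array([-X[1],X[0]])
q=W[...,:2]-np.array((640.5,-102.4)); x=q@X; y=q@Y; Z=W[...,2]
hsv=cv2.cvtColor(p,cv2.COLOR_RGB2HSV)
yel=ok&(cv2.inRange(hsv,(18,120,60),(35,255,255))>0)
k=yel&(Z>27)&(Z<36)&(abs(x)<60)&(abs(y)<60)
b=k&(abs(y)>8)&(abs(y)<18); print("back face x",np.percentile(x[b],[1,5,99]).round(1)); print("tip x",np.percentile(x[k],[0,1]).round(1),"z",Z[k].mean())
red=ok&(cv2.inRange(hsv,(0,150,60),(8,255,255))>0)&(Z>87)
print("cap top x",np.percentile(x[red],[1,99]).round(1),"y",np.percentile(y[red],[1,99]).round(1),"z",Z[red].mean())
g=yel&(Z<60)&(Z>3)&(x<0)&(abs(y)<14); print("barrel",g.sum(),np.percentile(x[g],[1,50]).round(1) if g.any() else '')
```

```text
back face x [-9.4 15.  20.8]
tip x [-22.3 -20.9] z 30.0810761449202
cap top x [-11.7  12.1] y [-12.2  11.9] z 91.12319528197011
barrel 76 [-12.9 -12.2]
```

The stick measures home to within about 1 mm. Now I'll go to the ink bottle, approaching from behind it.

{"method": "carry_out", "body": {"series": [[-0.035,-0.05,-0.006,1,0.18],[-0.07,-0.1,-0.006,2,0.18],[-0.1,-0.16,-0.006,3.2,0.18],[-0.1295,-0.217,-0.006,3.2,0.18],[-0.1295,-0.217,-0.006,3.2,0.18],[-0.1295,-0.217,-0.006,3.2,0.18],[-0.1295,-0.217,-0.006,3.2,0.18],[-0.1295,-0.217,-0.006,3.2,0.18],[-0.1295,-0.217,-0.006,3.2,0.18]]}}

```text
t: 20.68
eef_pos: [422.6, 122.5, 330.2]
tcp_rot: [-3.142, 0.0, -0.097]
ft_force: [0.1, 0.1, 0.5]
opening: 0.182
grip_force: 0.0
```

```bash
cat >> h.py <<'E'
def bottle_check(show=True):
    s=env.state(); p,d=snap("wrist"); W=cloud("wrist",d,s); ok=d>0
    a=s["tcp_rot"][2]; q=W[...,:2]-s["eef_pos"][:2]; fx=q@[np.cos(a),np.sin(a)]; fy=q@[-np.sin(a),np.cos(a)]; Z=W[...,2]
    k=ok&(fx>8)&(fx<75)&(abs(fy)<28)&(Z>8)&(Z<97)
    print("eef",s["eef_pos"].round(1),"yaw",np.degrees(a).round(2),"F",s["ft_force"].round(1),"t",s["t"],"open",round(s["opening"],3))
    for lo in range(10,100,10):
        m=k&(Z>=lo)&(Z<lo+10)
        if m.sum()>15: print(lo,m.sum(),"front",np.percentile(fx[m],98).round(1),"left mid",((np.percentile(fy[m],2)+np.percentile(fy[m],98))/2).round(1))
    return p,s
E
python3 - <<'E'
from h import *
p,s=bottle_check(); print(s["eef_pos"],s["tcp_rot"])
q,e=snap("top"); W=cloud("top",e); ok=e>0; hsv=cv2.cvtColor(q,cv2.COLOR_RGB2HSV)
a=np.radians(-3.3); X=np.array([np.cos(a),np.sin(a)]); Y=np.array([-X[1],X[0]])
r=W[...,:2]-np.array((640.5,-102.4)); x=r@X; y=r@Y; Z=W[...,2]; n=(abs(x)<60)&(abs(y)<60)&ok
yel=n&(cv2.inRange(hsv,(18,120,60),(35,255,255))>0)&(Z>24)&(Z<36); red=n&(cv2.inRange(hsv,(0,150,60),(8,255,255))>0)&(Z>86)
print("rim x",np.percentile(x[yel],[1,99]).round(1),"cap",np.percentile(x[red],[0,50,100]).round(1),np.percentile(y[red],[0,50,100]).round(1),Z[red].mean(),red.sum())
cv2.imwrite("pics/t2.png",np.hstack([cv2.resize(p,None,fx=.6,fy=.6),cv2.resize(q[140:215,280:390][:, :],(370,252),interpolation=cv2.INTER_CUBIC)])[...,::-1])
E
```

```text
eef [422.6 122.5 330.2] yaw -5.55 F [0.1 0.1 0.5] t 20.675 open 0.182
20 16 front 58.7 left mid 1.7
30 19 front 58.7 left mid 1.3
40 80 front 58.7 left mid 0.9
50 455 front 57.7 left mid 1.2
60 353 front 54.3 left mid 1.2
70 17 front 51.2 left mid 0.8
80 523 front 50.9 left mid 1.1
[422.64984191 122.52127486 330.15301805] [-3.14154467e+00  3.07541558e-05 -9.67869232e-02]
rim x [-22.   20.2] cap [-13.   -1.3  10. ] [-10.    0.2  12.5] 89.97700193923615 67
```

View pics/t2.png

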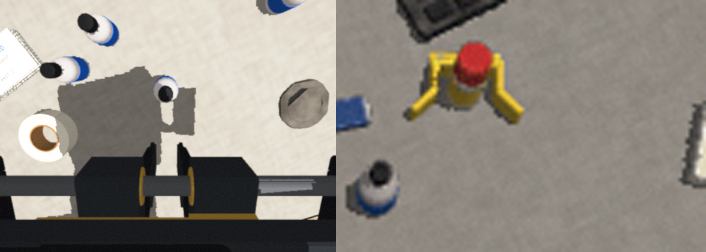

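The wrist view shows the ink bottle dead ahead of the fingers, its cap at (165,93). The top crop shows the glue stick upright in the yellow dock. I'll descend behind the bottle.

{"method": "carry_out", "body": {"series": [[0,-0.0012,0.04,0,0.18],[0,-0.0012,0.08,0,0.18],[0,-0.0012,0.105,0,0.18],[0,-0.0012,0.12,0,0.18],[0,-0.0012,0.126,0,0.18],[0,-0.0012,0.126,0,0.18],[0,-0.0012,0.126,0,0.18],[0,-0.0012,0.126,0,0.18]]}}

```text
t: 21.78
eef_pos: [422.5, 124.4, 204.8]
tcp_rot: [-3.141, -0.001, -0.095]
ft_force: [0.2, 0.1, 0.3]
opening: 0.182
grip_force: 0.0
```

Run:
```python
from h import *
bottle_check()
```

```text
eef [422.5 124.4 204.8] yaw -5.47 F [0.2 0.1 0.3] t 21.775 open 0.182
10 137 front 59.1 left mid 0.1
20 280 front 59.1 left mid 0.1
30 414 front 59.0 left mid 0.2
40 675 front 58.9 left mid 0.1
50 1763 front 58.0 left mid -0.3
60 1720 front 54.7 left mid 0.1
70 193 front 51.6 left mid 0.0
80 2546 front 51.4 left mid -0.9
90 86 front 47.3 left mid 0.1
```

{"method": "carry_out", "body": {"series": [[0.006,0,0,0,0.18],[0.012,0,0,0,0.18],[0.016,0,0,0,0.18],[0.019,0,0,0,0.18],[0.022,0,0,0,0.18],[0.025,0,0,0,0.18],[0.028,0,0,0,0.18],[0.032,0,0,0,0.18],[0.036,0,0,0,0.18],[0.04,0,0,0,0.18],[0.044,0,0,0,0.18],[0.048,0,0,0,0.18],[0.052,0,0,0,0.18],[0.056,0,0,0,0.18],[0.059,0,0,0,0.18],[0.061,0,0,0,0.18],[0.061,0,0,0,0.18]]}}

```text
t: 23.95
eef_pos: [483.3, 118.6, 204.2]
tcp_rot: [-3.141, -0.0, -0.095]
ft_force: [-0.7, 0.2, 0.3]
opening: 0.174
grip_force: 0.0
```

Run:
```python
from h import *
bottle_check()
```

```text
eef [483.3 118.6 204.2] yaw -5.47 F [-0.7  0.2  0.3] t 23.95 open 0.174
10 173 front 37.5 left mid 0.2
20 261 front 37.4 left mid 0.1
30 346 front 37.5 left mid 0.0
40 668 front 37.3 left mid 0.2
50 1775 front 36.5 left mid 0.1
60 1870 front 33.1 left mid 0.1
70 332 front 30.1 left mid 0.9
80 1846 front 30.0 left mid 0.0
90 119 front 34.1 left mid 1.4
```

{"method": "carry_out", "body": {"series": [[0.003,0,0,0,0.18],[0.007,0,0,0,0.18],[0.011,0,0,0,0.18],[0.016,0.0001,0,0,0.18],[0.021,0.0002,0,0,0.18],[0.026,0.0002,0,0,0.18],[0.031,0.0003,0,0,0.18],[0.036,0.0003,0,0,0.18],[0.041,0.0004,0,0,0.18],[0.046,0.0004,0,0,0.18],[0.051,0.0005,0,0,0.18],[0.056,0.0005,0,0,0.18],[0.061,0.0006,0,0,0.18],[0.066,0.0006,0,0,0.18],[0.071,0.0007,0,0,0.18],[0.076,0.0007,0,0,0.18],[0.08,0.0008,0,0,0.18],[0.083,0.0008,0,0,0.18],[0.085,0.0008,0,0,0.18],[0.085,0.0008,0,0,0.18]]}}

```text
t: 26.5
eef_pos: [567.8, 109.7, 204.2]
tcp_rot: [-3.141, -0.0, -0.095]
ft_force: [-0.0, -0.5, 0.4]
opening: 0.178
grip_force: 0.1
```

{"method": "carry_out", "body": {"series": [[0.003,0,0,0,0.18],[0.006,0,0,0,0.18],[0.01,0.0001,0,0,0.18],[0.014,0.0001,0,0,0.18],[0.018,0.0002,0,0,0.18],[0.022,0.0002,0,0,0.18],[0.026,0.0003,0,0,0.18],[0.03,0.0003,0,0,0.18],[0.033,0.0003,0,0,0.18],[0.035,0.0003,0,0,0.18],[0.036,0.0003,0,0,0.18],[0.036,0.0003,0,0,0.18]]}}

```text
t: 28.0
eef_pos: [603.5, 106.0, 204.2]
tcp_rot: [-3.142, -0.0, -0.095]
ft_force: [0.4, 0.3, -0.6]
opening: 0.179
grip_force: 0.1
```

```bash
python3 - <<'E'
from h import *
bottle_check()
E
python3 f.py
```

```text
eef [603.5 106.  204.2] yaw -5.47 F [ 0.4  0.3 -0.6] t 28.0 open 0.179
10 674 front 49.3 left mid 0.3
20 2061 front 49.3 left mid 0.1
30 2200 front 48.6 left mid 0.4
40 659 front 37.3 left mid 0.1
50 1773 front 36.5 left mid 0.1
60 1857 front 33.1 left mid 0.1
70 324 front 30.3 left mid 1.4
80 1882 front 30.2 left mid -0.0
90 119 front 34.1 left mid -3.0
[-0.2  -0.22 -0.03] [603.5  105.97 204.25] 0.17733902219957642
```

About 5.5 mm are left. I'll creep home.

{"method": "carry_out", "body": {"series": [[0.001,0,0,0,0.18],[0.002,0,0,0,0.18],[0.003,0,0,0,0.18],[0.0035,0,0,0,0.18],[0.004,0,0,0,0.18],[0.0045,0,0,0,0.18],[0.005,0,0,0,0.18],[0.0053,0,0,0,0.18],[0.0056,0,0,0,0.18],[0.006,0,0,0,0.18],[0.006,0,0,0,0.18]]}}

```text
t: 29.62
eef_pos: [609.5, 105.4, 204.2]
tcp_rot: [-3.142, -0.0, -0.095]
ft_force: [-0.2, 0.2, 0.1]
opening: 0.182
grip_force: 0.2
```

```bash
python3 f.py
```

```text
[0.15 0.42 0.1 ] [609.5  105.4  204.24] 0.17940069297727482
```

{"method": "carry_out", "body": {"series": [[0.0003,0,0,0,0.18],[0.0006,0,0,0,0.18],[0.0009,0,0,0,0.18],[0.0012,0,0,0,0.18],[0.0015,0,0,0,0.18],[0.0015,0,0,0,0.18]]}}

```text
t: 30.58
eef_pos: [610.4, 105.3, 204.1]
tcp_rot: [3.141, 0.002, -0.095]
ft_force: [-7.3, 0.1, 4.0]
opening: 0.18
grip_force: 3.0
```

```bash
python3 f.py
```

```text
[-6.77  0.    3.7 ] [610.42 105.31 204.13] 0.18238569597193743
```

The bottle is against the wall at 7 N. I'll back off straight and rise.

{"method": "carry_out", "body": {"series": [[-0.0005,0,0,0,0.18],[-0.001,0,0,0,0.18],[-0.002,0,0,0,0.18],[-0.005,0,0,0,0.18],[-0.01,0,0,0,0.18],[-0.02,0,0,0,0.18],[-0.035,0,0,0,0.18],[-0.055,0,0,0,0.18],[-0.08,0,0,0,0.18],[-0.08,0,-0.03,0,0.18],[-0.08,0,-0.08,0,0.18],[-0.08,0,-0.12,0,0.18],[-0.06,0.08,-0.17,0,0.18],[-0.02,0.1,-0.2,0,0.18],[-0.02,0.1,-0.2,0,0.18],[-0.02,0.1,-0.2,0,0.18],[-0.02,0.1,-0.2,0,0.18],[-0.02,0.1,-0.2,0,0.18]]}}

```text
t: 33.02
eef_pos: [581.0, 8.5, 403.5]
tcp_rot: [-3.141, 0.001, -0.094]
ft_force: [-0.2, 0.1, -0.6]
opening: 0.179
grip_force: 0.0
```

Run:
```python
from h import *
s=env.state();p,d=snap("wrist"); W=cloud("wrist",d,s); ok=d>0; print(s["eef_pos"],s["t"])
hsv=cv2.cvtColor(p,cv2.COLOR_RGB2HSV); Z=W[...,2]
for n,o,a,lo,hi in(("yellow",(640.5,-102.4),-3.3,(18,120,60),(35,255,255)),("blue",(631.5,103.3),-6,(105,150,40),(125,255,255))):
    a=np.radians(a); X=np.array([np.cos(a),np.sin(a)]); Y=np.array([-X[1],X[0]])
    q=W[...,:2]-np.array(o); x=q@X; y=q@Y
    near=ok&(abs(x)<40)&(abs(y)<50)
    k=near&(cv2.inRange(hsv,lo,hi)>0)&(Z>26)&(Z<34); f=k&(abs(y)>9)&(abs(y)<19)&(x>8)
    t=near&(Z>85)&(Z<97); g=near&(abs(y)<3)&(x<0)&(x>-25)&(Z>10)&(Z<50)
    print(n,"tip",np.percentile(x[k],1).round(1),"face",np.percentile(x[f],[1,5]).round(1),"cap x",np.percentile(x[t],[1,99]).round(1),"y",np.percentile(y[t],[1,99]).round(1),"z",Z[t].mean().round(1),"rear of body",np.percentile(x[g],[5,50]).round(1) if g.any() else None,g.sum())
cv2.imwrite("pics/w6.png",p[...,::-1])
```

```text
[580.98267675   8.47028078 403.46601271] 33.025
yellow tip -20.7 face [ 8.5 10.7] cap x [-11.5  12.9] y [-11.5  13. ] z 90.7 rear of body None 0
blue tip -20.3 face [ 8.8 11.2] cap x [-7.7  7.5] y [-7.6  6.7] z 88.3 rear of body None 0
```

View pics/w6.png

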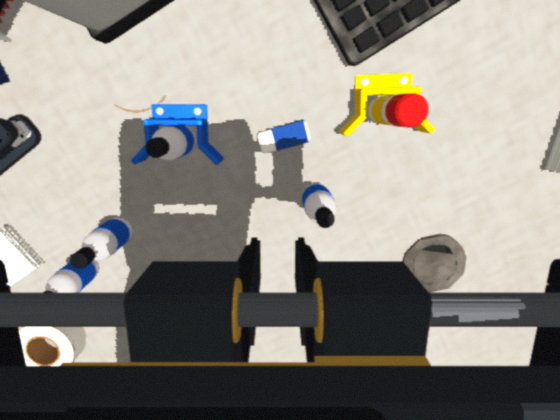

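The blue dock holds the ink bottle (cap at (158,147)) and the yellow dock holds the glue stick (cap at (407,110)). Both are upright with centres within about 1 mm of home, and nothing else has moved.

```bash
python3 -c "
from cell import env
print(env.job_done())"
```

```text
the job is handed in; nothing more can be done
None
```

The glue stick is in the yellow dock and the ink bottle nearest the robot's base is in the blue dock; both stand upright, were pushed to about 6–7 N against the back wall, and the job was handed in at about 33 s.

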